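Unlock the medicine box and hold the sprung lock turned

ROBOT

A 7-joint arm with a two-finger parallel gripper is mounted at the origin on a cart in front of the work surface, level with it; the furniture and walls round the work are solid. World frame = base frame: x ahead of the robot, y to its left, z up, the work surface at z = 0. Lengths are in m, angles in rad, forces in N, time in s.
With the tool pointing down it reaches from about 0.425 to 0.925 m from the base axis. Payload 6.8 kg.
Tool frame: the origin (TCP) lies at the very end of the fingers, on their centre line; the grasp point (between the pads) lies 19 mm behind it; z points along the fingers, y is the line along which they close (so a half turn about z gives the same grasp; the last joint's range is limited). The gripper opens to 88 mm and grips with 3 to 60 N. Pads are 20 mm wide; open, the fingers measure 115 mm over their backs; the gripper's body (75 mm by 178 mm) begins 61 mm behind the grasp point.
Start: joints at [-1.366, 0.477, 0.022, 1.555, -0.011, 1.109, -0.083], TCP at [0.208, 0.642, 0.223] pointing down, gripper open.
Joint ranges: [-2.96, 2.96], [-0.34, 2.1], [-1.41, 1.46], [0.24, 2.44], [-1.37, 4.51], [0.17, 1.92], [-2.96, 2.96]. Speed limits (rad/s): [2.39, 2.39, 3.14, 3.14, 3.14, 3.14, 3.14].

INTERFACE

Orientations are given as a unit quaternion [x, y, z, w].
In Python, from cell import telemetry, imaging, ticket gives the robot as it stands.
- The arm moves only by the shell command python3 -m jog 'ROWS' [FORCE]. ROWS is JSON, a list of rows, each a list of 5 numbers: the opening, from 0 (shut) to 1 (fully open), then the shift along the tool's x, y, z in mm, then the turn about the tool's z in degrees. A call has 1 to 8 rows; each row is the pose to reach, as a shift and turn from the pose commanded when the call began, along the tool's axes at that moment; what a row does not reach only later rows make up. A row lasts 1/8 s, in which the tool goes at most 62.5 mm and 10.7 degrees, less where a joint would pass 70% of its speed; a pose out of reach is approached as far as the arm can. A call with a gripper value outside its range is refused whole. The fingers move at their own pace and stop on an object; FORCE is the grip in N (left out, the last holds). Time passes only in rows, so rows that repeat a pose let the fingers close. It gives the time, the measured TCP pose, the force, the opening and the grip force at its end, in the units of the state.
- telemetry.get_state(): the state, without advancing time (a new reading comes with each control period).
- imaging.snapshot(name): name is "scene" or "top" or "wrist"; returns the picture (420x560x3 uint8, blue, green, red); there is no depth.
- imaging.calibration(name): a dict with "intrinsics" (3x3 intrinsics, pixels), "rvec" (rotation vector, rad) and "tvec" (3), from world to camera coordinates, as OpenCV has them; the wrist camera has in their place "T_tool_cam" (4x4, takes a point from camera to tool coordinates, whose origin is the TCP and whose axes are the flange's). Camera axes: x right, y down, z forward; pixel columns grow to the right and rows downward; lengths in m; the calibration is good to about 2 mm. The wrist camera is an equidistant fisheye: a pixel r from the principal point sees the ray r / f radians off the axis. A picture is of the moment at which its call begins: read the wrist's pose just before it. calibration takes no time and is no camera call.
- ticket.hand_in(): hands the job in; it is judged then, once.
The state is a dict: "t": time; "joint_positions": joint angles; "qvel": joint speeds; "tau": joint torques, N m; "eef_pos": TCP position; "ee_rot": TCP orientation; "contact_force": force on the tool from outside, world axes, zero at the start; "moment": the same for the moment, N m; "gripper_width": opening from 0.0 (shut) to 1.0 (fully open); "finger_force": force on a finger pad.
Only numpy, scipy, OpenCV 4.12 (cv2) and the standard library are available. Lean on these libraries where they do the work, as an engineer would, in place of code of your own. Each camera call takes 0.05 s, during which the arm holds its last target. There are 200 camera calls.

TASK

Take the red-headed key out of the wooden key block, put it into the lock on top of the white medicine box and ease it fully home: it often catches on a sticky pin plate on the way in, so press only gently and wiggle it ten or fifteen degrees either way about its own length until it drops past. Then turn it a quarter turn clockwise (seen from above) against the spring and finish while still gripping the key and holding it turned. Do not force the lock, leave the black-headed key in its block, and do not disturb the other things on the worktop.

Things in the scene. Friction and masses are not known exactly. Their poses are not given: they have to be found in the camera images.
- medicine_box: white lockable steel medicine box with a green cross on its lid, fixed to the worktop; 150 (its x) x 130 (its y) x 70 mm high. Origin: centre of its underside; z up; its -x side faces the robot. The square steel lock plate (42 mm) is set in the lid, 25 mm from the lid's centre towards the box's -x side. A tall oven stands right of the worktop (x over 0.5 m, y under -0.15 m).
- lock_mouth (a point): centre of the keyhole at the lock plate's top face, 72 mm above the worktop (axes = the box's). The keyhole is a slot 18 mm long (box's y) x 8.5 mm wide (box's x) through the 5 mm plate; inside it the bit can turn about 0.28 rad each way. Below it come the pin plate, then the barrel. The key can turn further only when fully home.
- pin_level (a point): point 7 mm below lock_mouth: top of a hidden stiff pin plate, 4 mm thick, with a slot 18.5 x 5.4 mm that starts turned up to 0.28 rad either way from the keyhole (angle not tracked). The bit stops on it (false stop, tip 7 mm deep) unless the key is within about 0.1 rad of the plate's angle; a light press (under 10 N) and wiggle does not turn the plate.
- lock_floor (a point): point 25 mm below lock_mouth: the true stop, the floor of the barrel's slot. That slot (18 x 5.4 mm, 13 mm deep, no lead-in) lies along the keyhole while the barrel is at 0, so straighten the key again past the pin plate (the plate then follows the key). When home the key's lower end rests here and the underside of its head is 7 mm above the lock plate.
- lock_barrel (a joint): angle of the lock barrel: 0 at rest, grows clockwise seen from above, hard stop at 1.52 rad. A spring turns it back (0.02 N m at 0, 0.1 N m at the stop) when the key is let go. The bit has about 0.1 rad of play in it each way, so a key turned 1.57 rad brings it to about 1.47.
- key_red: loose key (40 g) with a red plastic head, upright, bit down, in one of the block's two slots, head resting on the block's top. Origin: centre of the bit's lower end; z up the key; same after half a turn about z. Bit 4.2 (x) x 15 (y) x 12 mm high; then a round neck 4.2 mm across up to z = 32 mm, then the head.
- key_red_head (a point): centre of the red key's head, 48 mm above its origin. Head 9 mm thick (key's x) x 30 mm wide (key's y), z = 32 to 64 mm from the key's origin: grip it across its thickness.
- key_black: the other key, same shape with a black head (for another lock); stays in the block. Origin and axes as for the red key
- key_block: dark wooden block fixed to the worktop, 50 (x) x 110 (y) x 40 mm high; origin at the centre of its underside. Two upright slots 8 (x) x 19 (y) mm, 35 mm deep, at y = +30 and -30 mm; either one may hold the red key.
- pill_bottle: bystander, loose: small white pill bottle with grey cap, 45 mm wide, 78 mm high; origin at its underside's centre
- blue_tub: bystander, loose: blue and white tub with blue cap, 63 mm wide, 83 mm high; origin at its underside's centre
- dark_bottle: bystander, loose: dark bottle with white cap, 57 mm wide, 108 mm high; origin at its underside's centre
- spice_jar: bystander, loose: slim spice jar with dark brown cap, 41 mm wide, 105 mm high; origin at its underside's centre
- lemon: bystander, loose: yellow lemon, 78 x 55 x 56 mm; origin at its underside's centre
There are look-alikes about, which are no part of the job. Of the things shaped like the key_black, the black one is meant.

How it is judged:
On the way, in this order (a step that is already met when the one before it is completed fails the run):
1. the red key is gripped and lifted clear of the block (contact force between the fingers and key_red above 1 N and height (world z) of key_red above 0.045 m), for 0.1 s.
2. the red key is fully home in the lock, still unturned (z of key_red in the frame of lock_mouth between -0.04 and -0.021 m and horizontal distance between key_red and lock_mouth below 0.004 m and angle between key_red's own z axis and vertical below 0.2 rad and value of joint lock_barrel below 0.4 rad), for 0.1 s.
3. the lock is turned a quarter with the key home and gripped (z of key_red in the frame of lock_mouth between -0.04 and -0.021 m and horizontal distance between key_red and lock_mouth below 0.004 m and angle between key_red's own z axis and vertical below 0.2 rad and contact force between the fingers and key_red above 1 N and value of joint lock_barrel above 1.3 rad), for 0.3 s.
At the end, for the whole second after the job is handed in: Red key home in the lock (tip 21 mm or more below the lock face, within 4 mm of its centre, tilt under 0.2 rad), barrel past 1.3 rad, key still and gripped (over 1 N); black key upright in the block, bystanders within 30 mm of their places (all of step 3 and linear speed of key_red below 0.03 m/s and distance between key_black and key_block below 0.05 m and angle between key_black's own z axis and vertical below 0.3 rad and distance of each of pill_bottle, blue_tub, dark_bottle, spice_jar, lemon from where it was at the start of the episode below 0.03 m); the arm keeps its last pose, push and grip.
It fails at once if the lock is forced: over 90 N between key and box (contact force between key_red and medicine_box above 90 N).
It fails at once if the black key is taken out of its slot (distance of key_black from where it was at the start of the episode above 0.02 m).
It fails at once if a bystander is knocked or moved by over 30 mm (distance of any of pill_bottle, blue_tub, dark_bottle, spice_jar, lemon from where it was at the start of the episode above 0.03 m).
It also fails if it takes over 67 s, if anything falls off the work surface, if the arm or the gripper's body presses on something with over 40 N, if the wrist force passes 120 N, or if a joint passes its speed limit or range.

## Working session

There is one attempt and no reset: what is moved stays moved. The work goes in short steps, Python scripts to look and compute and a shell command to move; the robot and the scene stay as the last step left them, time stands still between calls to the robot, and variables do not carry over. Pictures are saved under pics/ and viewed, at most 10 in all, crops included, and the job is handed in when it is done.

```bash
mkdir -p pics; ls; python3 - <<'E'
from cell import telemetry, imaging
import cv2, numpy as np
print(telemetry.get_state())
for n in ["scene","top","wrist"]:
    cv2.imwrite(f"pics/{n}0.png",imaging.snapshot(n)); print(n,imaging.calibration(n))
E
```

```text
pics
{'t': 0.0, 'joint_positions': array([-1.36613779,  0.47777206,  0.02235587,  1.55645665, -0.01147614,
        1.10928688, -0.08309598]), 'qvel': array([-2.88023535e-04,  9.01679553e-04,  1.22073394e-03,  7.19184963e-05,
       -4.64214489e-04, -8.69688582e-04, -1.41005740e-04]), 'tau': array([-5.57200492e-04, -5.82856965e+01,  1.53450642e+00, -2.72595102e+01,
       -5.43355057e-02,  1.72533741e-02,  1.53098626e-04]), 'eef_pos': array([0.20753267, 0.64166955, 0.22169865]), 'ee_rot': array([ 1.55731818e-01,  9.87798965e-01, -8.95296606e-04, -5.95474118e-05]), 'contact_force': array([-0.78726259,  0.2860021 , -0.45055037]), 'moment': array([ 0.01218766, -0.00029043, -0.0039968 ]), 'finger_force': 0.0, 'gripper_width': 1.0005475305688687}
scene {'intrinsics': array([[493.04529279,   0.        , 269.67444063],
       [  0.        , 493.04529279, 203.40981795],
       [  0.        ,   0.        ,   1.        ]]), 'rvec': array([ 2.0968653 , -1.23938012,  0.4961886 ]), 'tvec': array([-0.09548334,  0.42201934,  0.56518762])}
top {'intrinsics': array([[525.80311218,   0.        , 284.05715008],
       [  0.        , 525.80311218, 210.45959275],
       [  0.        ,   0.        ,   1.        ]]), 'rvec': array([ 2.11653934, -2.12793522,  0.21774309]), 'tvec': array([0.17798253, 0.510284  , 1.09213807])}
wrist {'intrinsics': array([[325.1922621 ,   0.        , 284.21096591],
       [  0.        , 325.1922621 , 203.62495233],
       [  0.        ,   0.        ,   1.        ]]), 'T_tool_cam': array([[ 6.55489600e-04, -9.58287052e-01, -2.85806746e-01,
         7.78703111e-02],
       [ 9.99999749e-01,  7.04982878e-04, -7.02801075e-05,
        -1.02598261e-03],
       [ 2.68837379e-04, -2.85806628e-01,  9.58287274e-01,
        -1.61868911e-01],
       [ 0.00000000e+00,  0.00000000e+00,  0.00000000e+00,
         1.00000000e+00]])}
```

View pics/scene0.png

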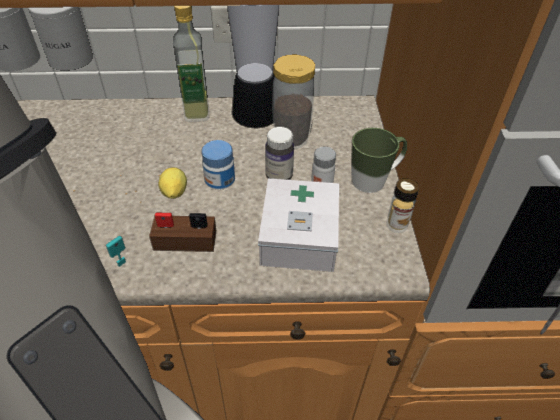

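View pics/top0.png

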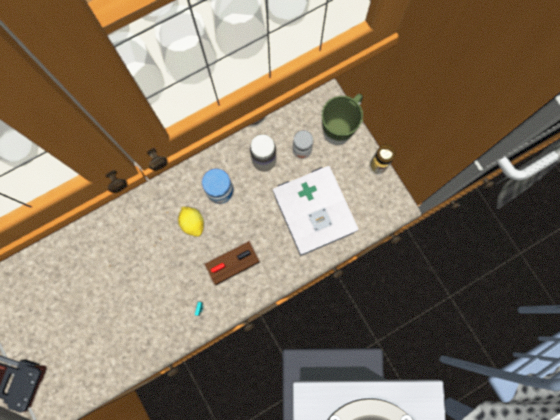

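The scene view shows the red key's head at (164,219), the black one at (198,219) and the lock plate at (300,221). In the top view they are at (218,268), (244,257) and (319,219). A teal look-alike lies at (198,308).

```bash
cat > h.py <<'E'
import cv2, numpy as np
from scipy.spatial.transform import Rotation as R
from cell import telemetry, imaging
def cam(n):
    c=imaging.calibration(n); return c["intrinsics"],cv2.Rodrigues(c["rvec"])[0],c["tvec"]
def ray(n,p):
    K,r,t=cam(n); d=r.T@np.linalg.inv(K)@np.array([p[0],p[1],1.]); return -r.T@t,d/np.linalg.norm(d)
def wray(p,st):
    c=imaging.calibration("wrist");K=c["intrinsics"];T=c["T_tool_cam"]
    v=(np.array(p,float)-K[:2,2])/K[0,0];th=np.linalg.norm(v)
    d=np.r_[v/max(th,1e-9)*np.sin(th),np.cos(th)]
    r=R.from_quat(st["ee_rot"]).as_matrix()
    return st["eef_pos"]+r@T[:3,3], r@T[:3,:3]@d
def atz(o_d,z): o,d=o_d; return o+d*(z-o[2])/d[2]
def tri(rays):
    A=sum(np.eye(3)-np.outer(d,d) for o,d in rays); b=sum((np.eye(3)-np.outer(d,d))@o for o,d in rays)
    return np.linalg.solve(A,b)
def red(im):
    h=cv2.cvtColor(im,cv2.COLOR_BGR2HSV); m=(((h[...,0]<6)|(h[...,0]>174))&(h[...,1]>190)&(h[...,2]>120)).astype(np.uint8)
    n,l,s,c=cv2.connectedComponentsWithStats(m); return sorted([(s[i,4],c[i].round(1).tolist(),s[i,:4].tolist()) for i in range(1,n)],reverse=True)[:3],m
E
python3 - <<'E'
from h import *
np.set_printoptions(precision=4,suppress=True)
c={}
for n in["scene","top"]:
    im=cv2.imread(f"pics/{n}0.png"); r,m=red(im); print(n,r); c[n]=r[0][1]
print("red tri",tri([ray(n,c[n]) for n in c]),"top@.072",atz(ray("top",c["top"]),.07))
print("lock",tri([ray("scene",(300,221)),ray("top",(319.5,219))]),atz(ray("top",(319.5,219)),.072))
print("black",tri([ray("scene",(198,219)),ray("top",(244,257))]))
for p in [(275,192),(328,168),(357,229),(303,251)]: print("lid",atz(ray("top",p),.07))
for p in [(206,264),(252,243)]: print("blk",atz(ray("top",p),.04))
for p in [(195,316),(202,302)]: print("teal",atz(ray("top",p),.03))
for p in [(217,181),(263,145),(303,138),(384,156),(192,222)]: print("by",atz(ray("top",p),.08))
w=R.from_quat(telemetry.get_state()["ee_rot"]).as_matrix();print(w)
E
```

```text
scene [(np.int32(43), [162.8, 214.9], [156, 213, 15, 5])]
top [(np.int32(77), [217.5, 267.5], [211, 263, 14, 10])]
red tri [0.3864 0.3151 0.0701] top@.072 [0.3866 0.3149 0.07  ]
lock [0.4881 0.1004 0.07  ] [0.4879 0.1004 0.072 ]
black [0.4093 0.2593 0.0665]
lid [0.5476 0.1946 0.07  ]
lid [0.6005 0.0796 0.07  ]
lid [0.4664 0.0211 0.07  ]
lid [0.4202 0.1362 0.07  ]
blk [0.3969 0.3432 0.04  ]
blk [0.4417 0.2449 0.04  ]
teal [0.2877 0.3654 0.03  ]
teal [0.3169 0.3513 0.03  ]
by [0.5699 0.3182 0.08  ]
by [0.6498 0.2202 0.08  ]
by [0.6654 0.1334 0.08  ]
by [ 0.6241 -0.0411  0.08  ]
by [0.4813 0.369  0.08  ]
[[-0.9515  0.3077 -0.0003]
 [ 0.3077  0.9515 -0.0013]
 [-0.0001 -0.0013 -1.    ]]
```

View pics/wrist0.png

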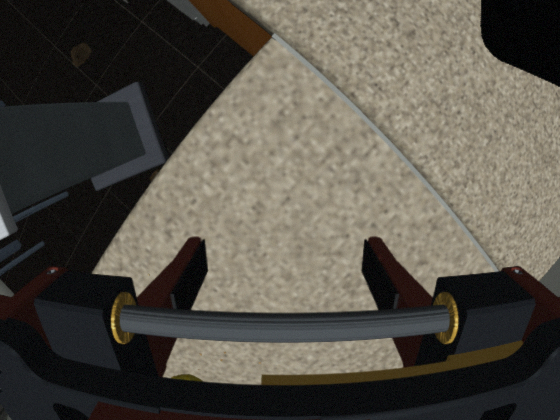

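The wrist view shows only bare counter, with the fingertips at (200,240) and (370,240). The red head's top triangulates to z = 0.070 m (0.072 expected). The scene yaw is about 24.5°. Next I move above the red key.

```bash
python3 -m jog '[[0.4,-35,-33,0,6],[0.4,-75,-70,10,14],[0.4,-115,-108,20,21],[0.4,-155,-146,30,28],[0.4,-195,-184,45,35],[0.4,-235,-222,60,42],[0.4,-271,-256,70,48],[0.4,-271,-256,70,48]]' 
cat > look.py <<'E'
from h import *
import sys
np.set_printoptions(precision=4,suppress=True)
st=telemetry.get_state(); im=imaging.snapshot("wrist"); cv2.imwrite(f"pics/{sys.argv[1]}.png",im)
r,m=red(im); print(r); print(st["eef_pos"],R.from_quat(st["ee_rot"]).as_matrix())
if r:
    z=float(sys.argv[2]); print("red@z",atz(wray(r[0][1],st),z))
    n,l,s,c=cv2.connectedComponentsWithStats(m); i=1+s[1:,4].argmax(); b=cv2.boxPoints(cv2.minAreaRect(np.argwhere(l==i)[:,::-1].astype(np.float32)))
    print(b.tolist()); q=np.array([atz(wray(p,st),z) for p in b]); print(q, [np.degrees(np.arctan2(*(q[k+1]-q[k])[1::-1])) for k in range(3)])
E
python3 look.py w1 0.072
```

```text
t: 1.15
eef_pos: [0.3881, 0.3109, 0.1519]
ee_rot: [0.547, 0.837, -0.001, 0.0]
contact_force: [-0.4, 0.4, 0.5]
gripper_width: 0.399
finger_force: 0.0
[(np.int32(392), [287.6, 203.4], [282, 185, 13, 37])]
[0.3881 0.3109 0.1519] [[-0.4011  0.916  -0.0007]
 [ 0.916   0.4011 -0.0026]
 [-0.0021 -0.0017 -1.    ]]
red@z [0.3882 0.3166 0.072 ]
[[281.07586669921875, 185.28964233398438], [292.21380615234375, 184.63446044921875], [294.34136962890625, 220.80343627929688], [283.20343017578125, 221.4586181640625]]
[[0.3778 0.3278 0.072 ]
 [0.3853 0.3317 0.072 ]
 [0.3988 0.3056 0.072 ]
 [0.391  0.3016 0.072 ]] [np.float64(27.184109203829944), np.float64(-62.63198232676312), np.float64(-152.73599077037215)]
```

View pics/w1.png

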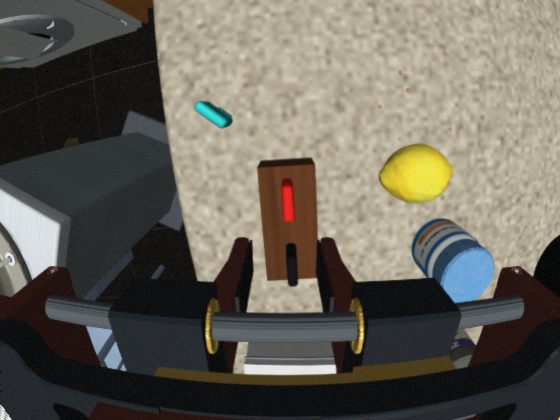

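The wrist view shows the red head at (288,203), the black one at (292,264), and the block beneath them. The key's yaw is about 27°, so I correct for that, descend and look again.

```bash
python3 -m jog '[[0.4,3,1,20,-2],[0.4,4.8,1.5,40,-3.5],[0.4,4.8,1.5,55,-3.5],[0.4,4.8,1.5,55,-3.5]]' 
python3 look.py w2 0.072
```

```text
t: 1.7
eef_pos: [0.3853, 0.3206, 0.0968]
ee_rot: [0.518, 0.856, -0.001, -0.0]
contact_force: [-0.3, 0.1, 0.4]
gripper_width: 0.399
finger_force: 0.0
[(np.int32(555), [285.8, 244.1], [279, 223, 14, 43])]
[0.3853 0.3206 0.0968] [[-0.464   0.8858 -0.0014]
 [ 0.8858  0.464  -0.0013]
 [-0.0005 -0.0019 -1.    ]]
red@z [0.3881 0.3166 0.072 ]
[[279.0, 223.0], [292.0, 223.0], [292.0, 265.0], [279.0, 265.0]]
[[0.3778 0.3272 0.072 ]
 [0.3849 0.3309 0.072 ]
 [0.3985 0.3054 0.072 ]
 [0.3911 0.3015 0.072 ]] [np.float64(27.709754215605837), np.float64(-61.81579100706679), np.float64(-152.29783985788694)]
```

View pics/w2.png

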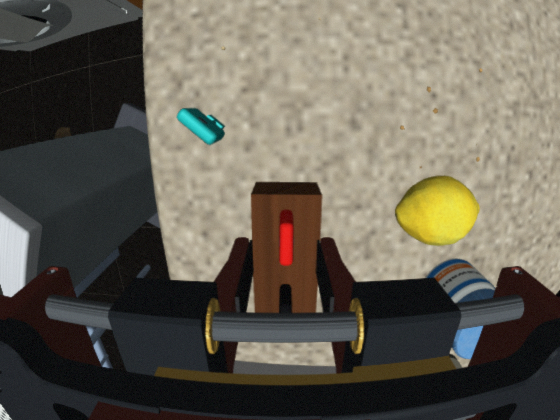

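The two wrist heights agree on the red head, at (0.388, 0.3166). Now I descend and grip.

```bash
python3 -m jog '[[0.4,-4.8,0.6,15,0],[0.4,-4.8,0.6,40,0],[0.4,-4.8,0.6,53,0],[0.4,-4.8,0.6,53,0],[0,-4.8,0.6,53,0],[0,-4.8,0.6,53,0],[0,-4.8,0.6,53,0],[0,-4.8,0.6,53,0]]' 35; python3 -c "
from cell import telemetry;s=telemetry.get_state();print(s['moment'],s['joint_positions'])"
```

```text
t: 2.75
eef_pos: [0.3892, 0.3166, 0.0451]
ee_rot: [0.518, 0.855, 0.0, 0.0]
contact_force: [-0.3, 0.1, 4.4]
gripper_width: 0.098
finger_force: 35.0
[-0.12350091  0.08343711 -0.00052903] [-0.98472539  0.45997833  0.21861177  2.11645677 -0.1766446   0.5809013
 -0.15880953]
```

The key is gripped at a width of 8.6 mm. I lift it and carry it above the lock.

```bash
python3 -m jog '[[0,0,0,-15,0],[0,0,0,-40,0],[0,0,0,-70,0],[0,-30,-2,-105,0],[0,-75,-4,-115,0],[0,-120,-6,-115,0],[0,-165,-9,-115,0],[0,-205,-11,-115,0]]' && python3 -m jog '[[0,-20,-1,0,0],[0,-33,-2,0,0],[0,-33,-2,0,0],[0,-33,-2,0,0]]'
python3 look.py w3 0.12
```

```text
t: 3.75
eef_pos: [0.4745, 0.1279, 0.1606]
ee_rot: [0.518, 0.855, 0.0, 0.0]
contact_force: [0.0, 0.6, -0.5]
gripper_width: 0.101
finger_force: 35.0
t: 4.25
eef_pos: [0.4872, 0.1004, 0.1597]
ee_rot: [0.518, 0.856, 0.0, -0.0]
contact_force: [-0.3, 0.2, -0.5]
gripper_width: 0.101
finger_force: 35.0
[(np.int32(863), [284.0, 275.5], [276, 250, 17, 53])]
[0.4872 0.1004 0.1597] [[-0.4642  0.8857 -0.0003]
 [ 0.8857  0.4642  0.0004]
 [ 0.0005 -0.0001 -1.    ]]
red@z [0.5034 0.0686 0.12  ]
[[276.0, 250.0], [292.0, 250.0], [292.0, 302.0], [276.0, 302.0]]
[[0.4893 0.0837 0.12  ]
 [0.4989 0.0888 0.12  ]
 [0.5191 0.0513 0.12  ]
 [0.5087 0.0458 0.12  ]] [np.float64(27.69565926800881), np.float64(-61.72590510193519), np.float64(-152.300353635415)]
```

View pics/w3.png

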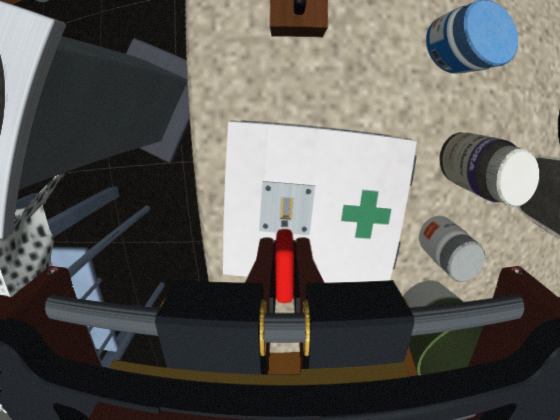

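The wrist view shows the lock plate at about (263–313, 182–236) with its slot near (287,210), and the gripped red head at (284,276). I crop in on the lock.

```bash
python3 - <<'E'
import cv2
im=cv2.imread("pics/w3.png")[165:315,235:335]; cv2.imwrite("pics/w3c.png",cv2.resize(im,None,fx=4,fy=4,interpolation=cv2.INTER_CUBIC))
E
```

```text
(no output)
```

View pics/w3c.png

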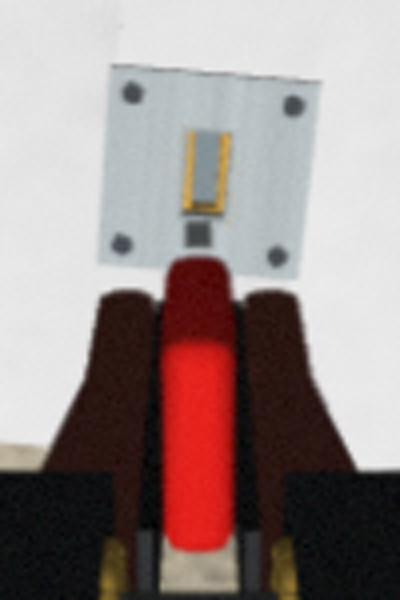

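The crop shows the plate corners at crop pixels (111,64), (321,81), (97,264) and (298,280), the brass-lined keyhole around (206,172), and the red head below. I compute the fit now.

```bash
cat > proj.py <<'E'
from h import *
def wproj(P,st):
    c=imaging.calibration("wrist");K=c["intrinsics"];T=c["T_tool_cam"]
    r=R.from_quat(st["ee_rot"]).as_matrix(); p=T[:3,:3].T@(r.T@(np.array(P)-st["eef_pos"])-T[:3,3])
    th=np.arctan2(np.hypot(p[0],p[1]),p[2]); return K[:2,2]+K[0,0]*th*p[:2]/np.hypot(p[0],p[1])
E
python3 - <<'E'
from proj import *
np.set_printoptions(precision=4,suppress=True)
st=telemetry.get_state(); f=lambda p:(np.array(p)+.5)/4-.5+[235,165]
q=np.array([atz(wray(f(p),st),.072) for p in [(111,64),(321,81),(298,280),(97,264)]]);print(q,q.mean(0))
for k in range(4):
    d=q[(k+1)%4]-q[k];print(np.linalg.norm(d),np.degrees(np.arctan2(d[1],d[0])))
s=np.array([atz(wray(f(p),st),.072) for p in [(133,92),(293,105),(277,257),(122,244)]]);print("screws",s.mean(0),[np.degrees(np.arctan2(*(s[(k+1)%4]-s[k])[1::-1])) for k in range(4)])
print("hole",atz(wray(f((206,172)),st),.072))
M=R.from_quat(st["ee_rot"]).as_matrix()
# head far end / near end & model key projection (crop px)
for n,P in dict(bit_near=[.0075,0,.037],bit_far=[-.0075,0,.037],bitL=[.0075,-.0021,.037],bitR=[.0075,.0021,.037],btop=[.0075,0,.025],neck=[0,0,.025],htop_near=[.015,0,-.027],htop_far=[-.015,0,-.027],hbot_near=[.015,0,.005]).items():
    print(n,(wproj(st["eef_pos"]+M@np.array(P),st)-[235,165]+.5)*4-.5)
E
```

```text
[[0.4616 0.1116 0.072 ]
 [0.4999 0.1279 0.072 ]
 [0.5163 0.0888 0.072 ]
 [0.4779 0.0726 0.072 ]] [0.4889 0.1002 0.072 ]
0.04155521665472035 23.000770710935324
0.042410295678918665 -67.15038857866455
0.041685580493743414 -157.18635143929495
0.04227470032382333 112.67274144791016
screws [0.4889 0.1    0.072 ] [np.float64(22.947308170128906), np.float64(-66.89774382664261), np.float64(-157.41725611684842), np.float64(112.84696066170896)]
hole [0.4885 0.1007 0.072 ]
bit_near [200.1295 218.0026]
bit_far [200.0284 303.2201]
bitL [187.1643 217.9938]
bitR [213.0943 218.0072]
btop [200.2458 243.9183]
neck [200.1901 289.1194]
htop_near [201.0323 341.8037]
htop_far [200.6597 559.5864]
hbot_near [200.5369 243.7156]
```

```bash
python3 -m jog '[[0,-1,1.6,20,4.8],[0,-1,1.6,40,4.8],[0,-1,1.6,46,4.8],[0,-1,1.6,48,4.8],[0,-1,1.6,50,4.8],[0,-1,1.6,52,4.8],[0,-1,1.6,54,4.8],[0,-1,1.6,54,4.8]]'
```

```text
t: 5.3
eef_pos: [0.4894, 0.0991, 0.1056]
ee_rot: [0.554, 0.833, -0.0, -0.0]
contact_force: [0.1, 0.5, -0.5]
gripper_width: 0.1
finger_force: 35.0
```

```bash
python3 -m jog '[[0,0.8,0,1,0],[0,0.8,0,2,0],[0,0.8,0,3,0],[0,0.8,0,4,0],[0,0.8,0,5,0],[0,0.8,0,5,0]]'
```

```text
t: 6.05
eef_pos: [0.4891, 0.0999, 0.1006]
ee_rot: [0.554, 0.833, -0.0, -0.0]
contact_force: [0.2, 0.8, -0.5]
gripper_width: 0.1
finger_force: 35.0
```

```bash
python3 -m jog '[[0,0,0,1,0],[0,0,0,2,0],[0,0,0,3,0],[0,0,0,3,0]]'
```

```text
t: 6.55
eef_pos: [0.4891, 0.0999, 0.0976]
ee_rot: [0.554, 0.833, -0.0, -0.0]
contact_force: [-1.0, -0.3, 0.2]
gripper_width: 0.096
finger_force: 35.0
```

```bash
python3 -m jog '[[0,0,0,1,0],[0,0,0,2,0],[0,0,0,3,0],[0,0,0,3,0]]';python3 look.py w4 0.11
```

```text
t: 7.05
eef_pos: [0.4891, 0.0999, 0.0946]
ee_rot: [0.554, 0.833, -0.0, -0.0]
contact_force: [0.8, 0.6, 0.8]
gripper_width: 0.105
finger_force: 35.0
[(np.int32(848), [284.0, 275.7], [276, 250, 17, 52])]
[0.4891 0.0999 0.0946] [[-0.3872  0.922  -0.0001]
 [ 0.922   0.3872 -0.    ]
 [ 0.     -0.0001 -1.    ]]
red@z [0.4908 0.0953 0.11  ]
[[276.0, 250.0], [292.0, 250.0], [292.0, 301.0], [276.0, 301.0]]
[[0.4814 0.1072 0.11  ]
 [0.4887 0.1103 0.11  ]
 [0.5008 0.0824 0.11  ]
 [0.4929 0.0791 0.11  ]] [np.float64(22.81906325073546), np.float64(-66.60331507226928), np.float64(-157.17696607497808)]
```

```bash
python3 -m jog '[[0,0,0,1,0],[0,0,0,2,0],[0,0,0,3,0],[0,0,0,4,0],[0,0,0,5,0],[0,0,0,5,0]]'
```

```text
t: 7.85
eef_pos: [0.4891, 0.0999, 0.0896]
ee_rot: [0.554, 0.833, -0.0, -0.0]
contact_force: [0.1, -0.7, 0.0]
gripper_width: 0.102
finger_force: 35.0
```

```bash
python3 -m jog '[[0,0,0,1,0],[0,0,0,2,0],[0,0,0,3,0],[0,0,0,4,0],[0,0,0,5,0],[0,0,0,5,0]]'; python3 - <<'E'
from h import *
im=imaging.snapshot("wrist")[165:315,235:335]; cv2.imwrite("pics/w5c.png",cv2.resize(im,None,fx=4,fy=4,interpolation=cv2.INTER_CUBIC))
E
```

```text
t: 8.6
eef_pos: [0.4891, 0.0999, 0.0846]
ee_rot: [0.554, 0.833, -0.0, -0.0]
contact_force: [0.6, 0.3, -0.4]
gripper_width: 0.097
finger_force: 35.0
```

View pics/w5c.png

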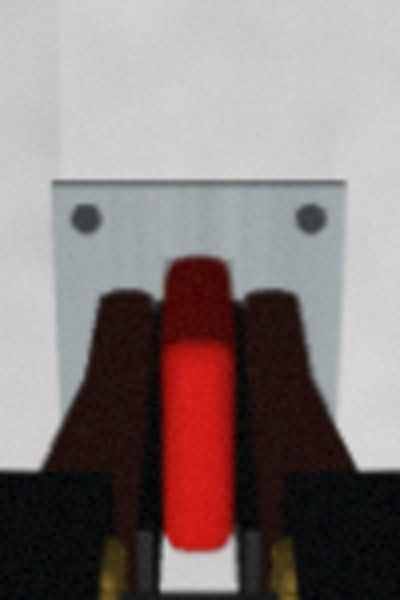

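The view shows the head (rows 257–550, unchanged in the grip) centred and square over the plate. The key went past the pin plate without catching, so I keep lowering it gently to the floor.

```bash
python3 -m jog '[[0,0,0,0.5,0],[0,0,0,1,0],[0,0,0,1.5,0],[0,0,0,1.5,0]]'
```

```text
t: 9.15
eef_pos: [0.4893, 0.0999, 0.084]
ee_rot: [0.554, 0.833, 0.0, -0.0]
contact_force: [-2.3, -0.6, 11.5]
gripper_width: 0.101
finger_force: 35.0
```

The floor is at TCP z = 0.084, exactly as predicted, so the key is home. I ease the press and turn clockwise.

```bash
python3 -m jog '[[0,0,0,-0.8,0],[0,0,0,-0.8,0],[0,0,0,-0.8,8],[0,0,0,-0.8,16],[0,0,0,-0.8,24],[0,0,0,-0.8,32],[0,0,0,-0.8,40],[0,0,0,-0.8,40]]' 45; python3 -c "
from cell import telemetry;s=telemetry.get_state();print(s['moment'],s['joint_positions'])"
```

```text
t: 10.15
eef_pos: [0.4887, 0.0999, 0.0841]
ee_rot: [0.805, 0.593, -0.001, -0.0]
contact_force: [-3.3, 0.2, 6.1]
gripper_width: 0.104
finger_force: 45.0
[-0.2239607   0.76918572  0.0913908 ] [-0.76347373  0.4279479   0.54224773  2.11758939 -0.34662837  0.68261802
 -0.29042337]
```

```bash
python3 -m jog '[[0,0,0,0,9],[0,0,0,0,18],[0,0,0,0,27],[0,0,0,0,36],[0,0,0,0,44],[0,0,0,0,49],[0,0,0,0,49],[0,0,0,0,49]]'; python3 - <<'E'
from h import *
s=telemetry.get_state();print(s['moment'],s['qvel'].round(4))
im=imaging.snapshot("wrist")[120:320,185:385]; cv2.imwrite("pics/w6c.png",cv2.resize(im,None,fx=3,fy=3,interpolation=cv2.INTER_CUBIC))
E
```

```text
t: 11.15
eef_pos: [0.4881, 0.1004, 0.084]
ee_rot: [0.978, 0.206, -0.001, -0.001]
contact_force: [-5.0, 0.2, 9.5]
gripper_width: 0.102
finger_force: 45.0
[0.16310381 1.38667539 0.0429598 ] [ 0.0022 -0.0021 -0.0018  0.0011  0.0004  0.      0.0008]
```

View pics/w6c.png

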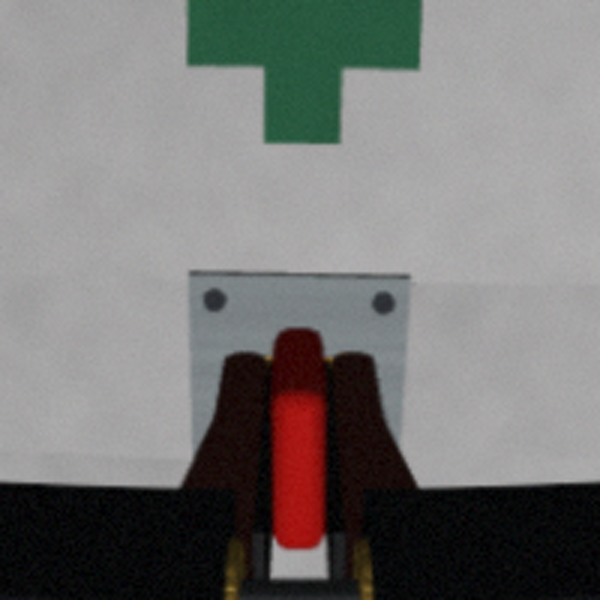

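The view shows the head still square between the pads, and the plate and green cross turned a quarter relative to the gripper. The tool has turned 89° with the key home. I hold briefly and hand in.

```bash
python3 -m jog '[[0,0,0,0,0],[0,0,0,0,0],[0,0,0,0,0],[0,0,0,0,0]]' && python3 -c "
from cell import ticket;print(ticket.hand_in())"
```

```text
t: 11.7
eef_pos: [0.4881, 0.1004, 0.084]
ee_rot: [0.978, 0.206, -0.001, -0.001]
contact_force: [-3.8, 1.7, 9.1]
gripper_width: 0.103
finger_force: 45.0
the job is handed in; nothing more can be done
None
```

I handed the job in at about 11.7 s with the red key on the lock floor, turned 89° clockwise and still gripped; the barrel angle isn't measured (about 1.45 rad expected), and the hand-in returned no verdict.

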